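# Lay the right coffee cup and set the portion lever

### The job

A saucer on the paper place mat tells which coffee the guest ordered: set the cup that goes with it (short cup on the small saucer, tall cup on the large saucer) upright in its middle, without dropping it. Then push the portion lever on top of the coffee dispenser to the cup sign of that same size, stopping on the sign and never driving the lever into either end stop. Leave everything else where it is.

Things in the scene. Friction and masses are not known exactly. Their poses are not given: they have to be found in the camera images.
- dose_lever (a joint): portion lever angle, rad, about the vertical axis through lever_pivot, growing counter-clockwise seen from above; end stops at 0 and 2.2. At 1.1 it points along the dispenser's -x (its front), at 0.45 at the short-cup sign, at 1.75 at the tall-cup sign. Starts between 0.85 and 1.35, stays where it is left; about 2 N at the post moves it
- lever_post (a point): top centre of the lever's upright black post: 16 mm diameter, 48 mm tall, 80 mm from the pivot axis, top 66 mm above the dispenser's flat top. The post stands on a flat steel arm (14 mm wide, 88 mm long from the pivot) whose upper face is 20 mm above the dispenser's top
- lever_pivot (a point): point on the lever's vertical hinge axis, at the height of the dispenser's flat top (150 mm above the table)
- mark_short (a point): the short black tick before the short-cup sign on the dispenser's flat top, 95 mm from the pivot; the sign is a black cup silhouette 22 mm wide and 13 mm tall, on the dispenser's +y half
- mark_tall (a point): the short black tick before the tall-cup sign on the dispenser's flat top, 95 mm from the pivot; the sign is a black cup silhouette 22 mm wide and 36 mm tall, on the dispenser's -y half
- dispenser: fixed steel coffee dispenser, box 200 mm (x) by 220 mm (y) by 150 mm tall, with a white flat top; origin at the centre of its underside, -x is its front with a short dark spout that stands out 28 mm
- mat: fixed flat paper place mat, 210 mm square, light brown with a white border; origin at its centre on the table. One of the two saucers lies on it, within 30 mm of its centre
- saucer_small: small white saucer, 124 mm across, 14 mm tall, flat inner floor 5 mm above its underside and about 80 mm across; origin at the centre of its underside. It goes with the short cup; lies on the mat or far away to the robot's right
- saucer_large: large white saucer, 160 mm across, 16 mm tall, flat inner floor 5 mm above its underside and about 110 mm across; origin at the centre of its underside. It goes with the tall cup; lies on the mat or far away to the robot's right
- cup_short: white cup, 64 mm outer diameter, 62 mm tall, with a handle on its own +y side that reaches about 60 mm from the axis; origin at the centre of its underside, z along its axis; 0.15 kg
- cup_tall: white cup, 68 mm outer diameter, 110 mm tall, with a handle on its own +y side that reaches about 65 mm from the axis; origin at the centre of its underside, z along its axis; 0.24 kg
- napkin_box: dark napkin box, 100 by 150 by 87 mm tall, origin at the centre of its underside; a bystander
- sugar_jar: glass sugar jar with a steel lid, 72 mm diameter, 90 mm tall, origin at the centre of its underside; a bystander

How it is judged:
By the outcome, as a careful person would: the job done as asked, in the order asked, and still so for the second after the job is handed in, with the robot touching nothing.
It also fails if it takes over 54 s, if anything falls off the work surface, if the arm or the gripper's body presses on something with over 40 N, if the wrist force passes 120 N, or if a joint passes its speed limit or range.

### The arm

A 6-joint arm with a two-finger parallel gripper is mounted at the origin on the work surface. World frame = base frame: x ahead of the robot, y to its left, z up, the work surface at z = 0. Lengths are in mm, angles in rad, forces in N, time in s.
With the tool pointing down it reaches from about 325 to 900 mm from the base axis. Payload 6.1 kg.
Tool frame: the origin (TCP) lies at the very end of the fingers, on their centre line; the grasp point (between the pads) lies 19 mm behind it (manip.hold_point_z is the z of the grasp point in the tool frame, in mm); z points along the fingers, x is the direction in which the jaws open and shut, and the axes are right-handed (so a half turn about z gives the same grasp; the last joint's range is limited). The gripper opens to 85 mm and grips with 20 to 120 N. Pads are 22 mm wide; open, the fingers measure 114 mm over their backs; the gripper's body (76 mm by 85 mm) begins 54 mm behind the grasp point. The pads swing forward as they close: fully open they stand 13 mm farther back than shut.
Start: joints at [-1.276, 0.22, 1.526, -0, 1.395, -0.126], TCP at [255.299, -570.472, 231.3] pointing down, gripper open.
Joint ranges: [-2.98, 2.98], [-0.91, 2.08], [0.09, 2.57], [-1.24, 4.39], [0.2, 2.65], [-2.68, 2.68]. Speed limits (rad/s): [2.57, 2.57, 3.01, 3.14, 3.14, 3.14].

### API

Orientations are given as [roll, pitch, yaw] about the fixed x, y, z axes, in that order (R = Rz(yaw) Ry(pitch) Rx(roll)).
In Python, from bench import manip, jaws, solve_ik, vision, hand_in, status gives the robot as it stands. Calls block until the motion is done:
- manip.move_pose(position, orientation): joint-space move of the TCP to a pose.
- manip.servo_line(position, orientation=None, v=150, contact_N=None): straight line of the TCP; orientation=None keeps the orientation; v is the mean speed in mm/s. With contact_N (N) it stops when the force on the tool has changed by that much, and returns True; else False.
- manip.move_j(angles): joint-space move.
- jaws.move_gripper(opening): finger opening in mm; the grip force is fixed at half the most; returns when the fingers have stopped.
- manip.pause(seconds).
- solve_ik(position, orientation): joint angles nearest the present ones, or None.
- vision.grab_frame(name): name is "side" or "top" or "wrist"; returns a dict with "image" (420x560x3 uint8, blue, green, red), "fov_y" (degrees; the focal length in pixels is half the picture's height over the tangent of half this angle, whatever the lens; pixels are square), "cx", "cy" (the principal point, pixels), "R" (3x3) and "t" (3): a world point X has camera coordinates R X + t. Camera axes: x right, y down, z forward; pixel columns grow to the right and rows downward; lengths in mm; the calibration is good to about 2 mm. A picture is of the moment at which its call begins. There is no depth.
A pose or a line that the arm cannot do raises manip.Unreachable and nothing moves.
- hand_in(): hands the job in, once; it reports no verdict.
Readings, each from a call of its own:
- status.get_time_s(): time.
- status.get_joint_pos(): joint angles.
- status.get_qd(): joint speeds.
- status.get_joint_torque(): joint torques, N m.
- status.get_position(): TCP position.
- status.get_eef_rot(): TCP orientation.
- status.get_force(): force on the tool from outside, world axes, zero at the start.
- status.get_wrist_torque(): the same for the moment, N m.
- status.get_grip_width(): finger opening in mm.
Only numpy, scipy, OpenCV 4.12 (cv2) and the standard library are available. Lean on these libraries where they do the work, as an engineer would, in place of code of your own. Each camera call takes 0.05 s, during which the arm holds its last target.

## Working session

There is one attempt and no reset: what is moved stays moved. The work goes in short steps, each a Python script; the robot and the scene stay as the last script left them, time stands still between calls to the robot, and variables do not carry over. Pictures are saved under pics/ and viewed, and the job is handed in when it is done.

```bash
ls; mkdir -p pics
python3 - <<'E'
from bench import manip, jaws, vision, status
import cv2, pickle
d={}
for n in("top","side","wrist"):
    f=vision.grab_frame(n); d[n]=f; cv2.imwrite(f"pics/{n}0.png",f["image"]); print(n,f["fov_y"],f["cx"],f["cy"],f["R"],f["t"])
pickle.dump(d,open("f0.pkl","wb")); print(status.get_time_s(),manip.hold_point_z,status.get_eef_rot())
E
```

```text
pics
top 56.77301205150749 284.1559304262023 208.73316289475085 [[-0.00459223 -0.9998099   0.01894949]
 [-0.9929558   0.00231551 -0.11846276]
 [ 0.11839636 -0.01936002 -0.99277766]] [-52.2177718  629.23646528 983.74207849]
side 53.78958362463769 283.65754167857716 200.86382265548033 [[-0.98846407 -0.15095643 -0.01228566]
 [-0.10271438  0.72776176 -0.67809482]
 [ 0.11130381 -0.66901045 -0.73487174]] [595.97533117 184.43780311 981.25294824]
wrist 67.10335252111895 280.58072209655825 213.6778080663622 [[ 0.40879865 -0.91262356 -0.00138149]
 [-0.87728476 -0.39338533  0.27498988]
 [-0.2515057  -0.11120353 -0.96144613]] [-624.23487416  -35.62463681  376.78844627]
0.15 -18.700000000000003 [-3.14142256e+00  1.51461093e-03 -1.14994787e+00]
```

View pics/top0.png

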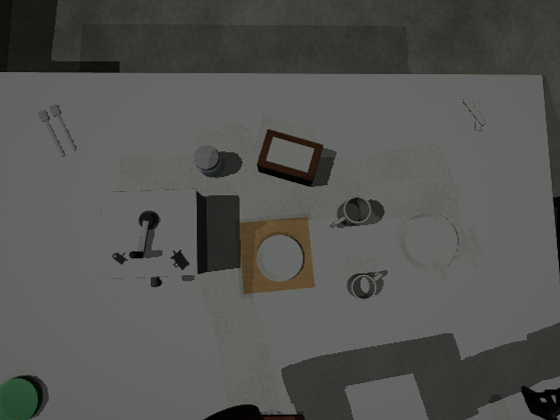

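View pics/side0.png

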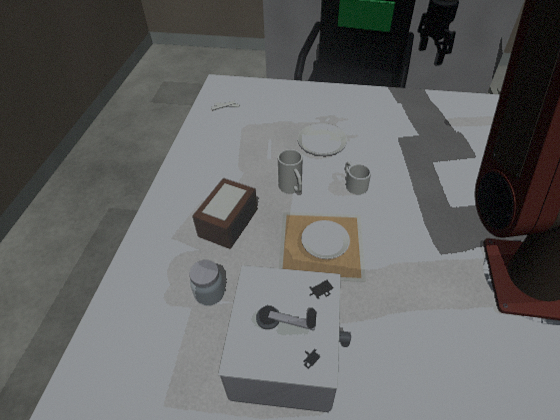

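View pics/wrist0.png

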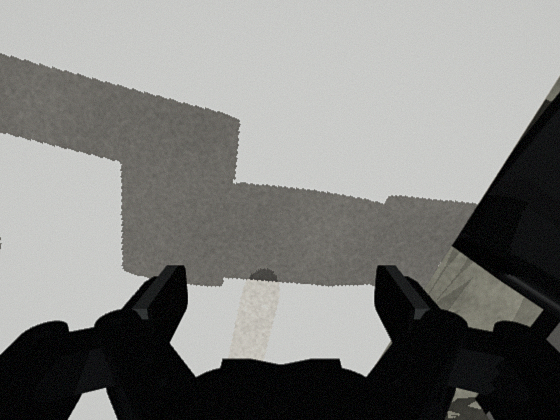

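```bash
cat > h.py <<'E'
import numpy as np, cv2, pickle
def cam(f):
    fl=210/np.tan(np.radians(f["fov_y"]/2)); return fl,np.array(f["R"]),np.array(f["t"])
def px2w(f,u,v,z):
    fl,R,t=cam(f); d=R.T@np.array([(u-f["cx"])/fl,(v-f["cy"])/fl,1]); c=-R.T@t
    return c+d*(z-c[2])/d[2]
def w2px(f,X):
    fl,R,t=cam(f); p=(np.atleast_2d(X)@R.T+t); return np.c_[fl*p[:,0]/p[:,2]+f["cx"],fl*p[:,1]/p[:,2]+f["cy"]]
def tri(fs,uvs):
    A=[];b=[]
    for f,(u,v) in zip(fs,uvs):
        fl,R,t=cam(f); 
        for k,(q,c) in enumerate(((u,f["cx"]),(v,f["cy"]))):
            a=(q-c)/fl; A.append(R[k]-a*R[2]); b.append(a*t[2]-t[k])
    x,r,_,_=np.linalg.lstsq(np.array(A),np.array(b),rcond=None); return x,np.sqrt(r)
def crop(f,x0,y0,x1,y1,s,name,gain=2.0):
    im=f["image"][y0:y1,x0:x1]; im=np.clip(im*gain,0,255).astype(np.uint8)
    cv2.imwrite(name,cv2.resize(im,None,fx=s,fy=s,interpolation=cv2.INTER_CUBIC))
E
python3 - <<'E'
from h import *
d=pickle.load(open("f0.pkl","rb"))
crop(d["top"],225,180,475,310,3.2,"pics/t1.png",1.5)
crop(d["top"],95,180,205,290,5.4,"pics/t2.png",1.5)
crop(d["side"],265,110,385,280,3.5,"pics/s1.png",1.4)
crop(d["side"],215,250,355,410,3.7,"pics/s2.png",1.4)
E
```

```text
(no output)
```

View pics/t1.png

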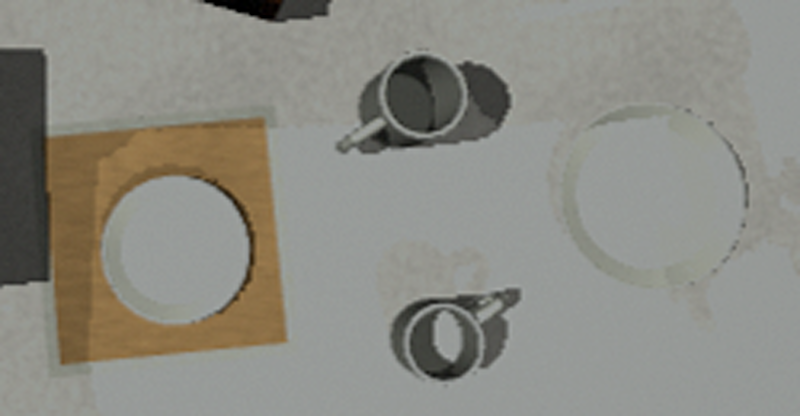

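View pics/t2.png

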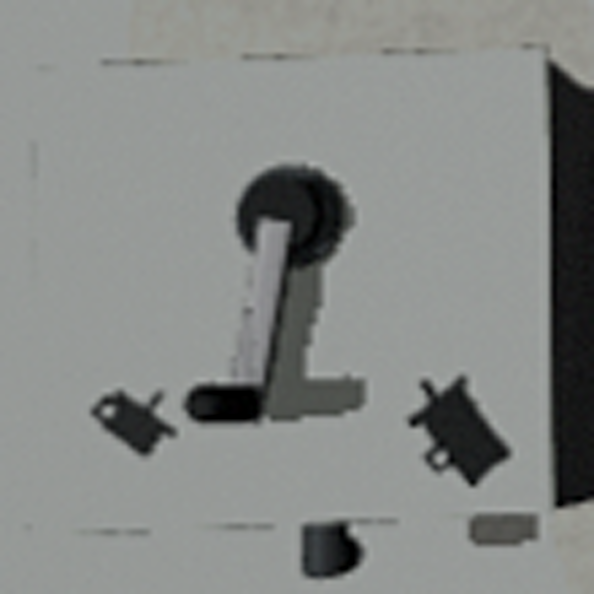

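View pics/s1.png

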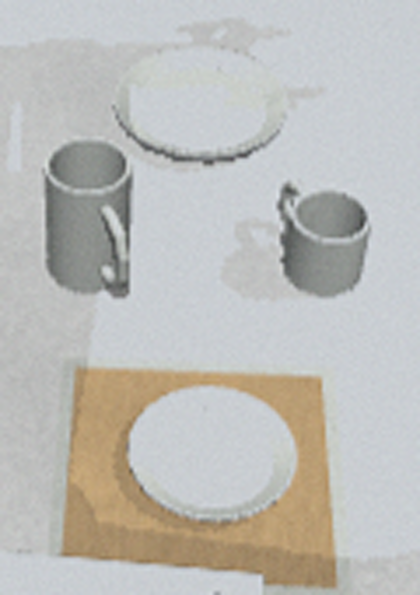

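View pics/s2.png

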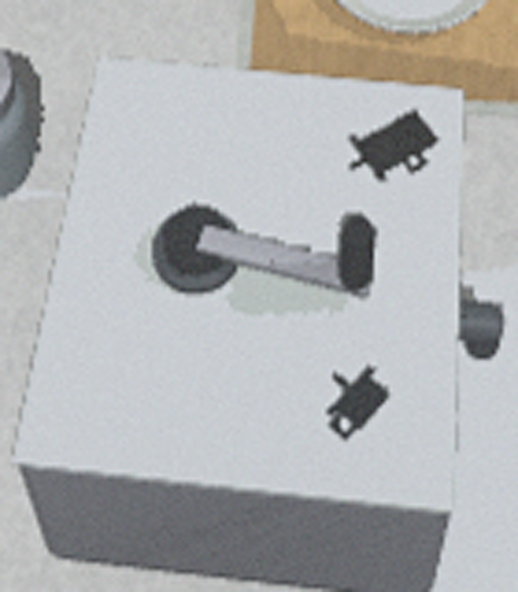

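Run:
```python
from h import *
np.set_printoptions(precision=1,suppress=True)
d=pickle.load(open("f0.pkl","rb")); T,S=d["top"],d["side"]
t1=lambda x,y:(x/3.2+225,y/3.2+180); t2=lambda x,y:(x/5.4+95,y/5.4+180)
s1=lambda x,y:(x/3.5+265,y/3.5+110); s2=lambda x,y:(x/3.7+215,y/3.7+250)
def both(n,a,b,z): print(n,px2w(T,*a,z),px2w(S,*b,z),*tri([T,S],[a,b]))
both("cup rim",t1(445,341),s1(333,214),62)
both("tall rim",t1(423,96),s1(89,166),110)
print("handle tip",px2w(T,*t1(513,295),50),px2w(S,*s1(289,187),50))
both("saucer",t1(177,249),s1(213,453),14)
both("sauc L",t1(657,196),s1(198,101),16)
print("widths",px2w(T,*t1(101,249),14)-px2w(T,*t1(253,249),14),px2w(T,*t1(562,196),16)-px2w(T,*t1(748,196),16))
for n,a,b in(("+x-y",(547,50),(105,58)),("-x-y",(550,513),(463,90)),("-x+y",(28,527),(450,512)),("+x+y",(40,66),(17,462))): both(n,t2(*a),s2(*b),150)
both("post",t2(207,403),s2(357,224),216)
both("arm base",t2(275,225),s2(205,238),170)
both("short tick",t2(158,397),s2(340,377),150)
both("tall tick",t2(428,386),s2(358,166),150)
both("mats",t1(47,135),s1(62,555),0)
```

```text
cup rim [ 428.5 -254.1   62. ] [ 425.3 -249.    62. ] [ 426.4 -255.4   56.1] [2.3]
tall rim [ 616.9 -231.9  110. ] [ 617.4 -225.2  110. ] [ 618.2 -233.5  102.7] [0.6]
handle tip [ 463.4 -312.5   50. ] [ 460.8 -289.6   50. ]
saucer [500.9 -44.1  14. ] [499.9 -35.4  14. ] [500.4 -44.2   2.6] [0.7]
sauc L [ 543.  -445.9   16. ] [ 546.6 -433.    16. ] [ 545.5 -452.     0.7] [2.8]
widths [  0.6 125.9   0. ] [  0.6 156.8   0. ]
+x-y [662.1 153.4 150. ] [659.1 159.5 150. ] [662.1 154.8 142.8] [1.8]
-x-y [463.8 147.8 150. ] [464.5 152.1 150. ] [463.9 148.8 145. ] [0.5]
-x+y [459.2 366.2 150. ] [457.3 370.4 150. ] [457.9 368.6 144.5] [1.4]
+x+y [655.4 371.1 150. ] [651.6 377.4 150. ] [655.1 374.6 141.7] [2.3]
post [510.5 269.6 216. ] [511.1 273.5 216. ] [510.9 271.2 211.7] [0.5]
arm base [584.6 261.1 170. ] [584.1 267.1 170. ] [585.1 263.5 162.9] [0.1]
short tick [513.3 314.3 150. ] [512.  317.3 150. ] [512.7 315.8 146.2] [0.9]
tall tick [517.4 200.6 150. ] [515.4 205.8 150. ] [516.5 202.2 143.8] [1.4]
mats [597.1  65.6   0. ] [596.5  57.5   0. ] [595.7  64.5  10.8] [0.7]
```

Run:
```python
from h import *
from bench import manip, jaws, vision, status
np.set_printoptions(precision=1,suppress=True)
d=pickle.load(open("f0.pkl","rb")); T,S=d["top"],d["side"]
print("handle",px2w(T,513/3.2+225,295/3.2+180,35)-[428,-253,0])
manip.move_pose([428,-253,170],[np.pi,0,0.55])
f=vision.grab_frame("wrist"); pickle.dump(f,open("f1.pkl","wb"))
crop(f,0,0,560,420,1.4,"pics/w1.png",1.3)
print(status.get_time_s(),status.get_position(),status.get_eef_rot(),w2px(f,[[428,-253,62],[428,-253,0]]))
```

```text
handle [ 34.7 -63.6  35. ]
1.575 [ 428.1 -254.   170.4] [ 3.1 -0.   0.5] [[281.3 210.8]
 [281.2 194.3]]
```

View pics/w1.png

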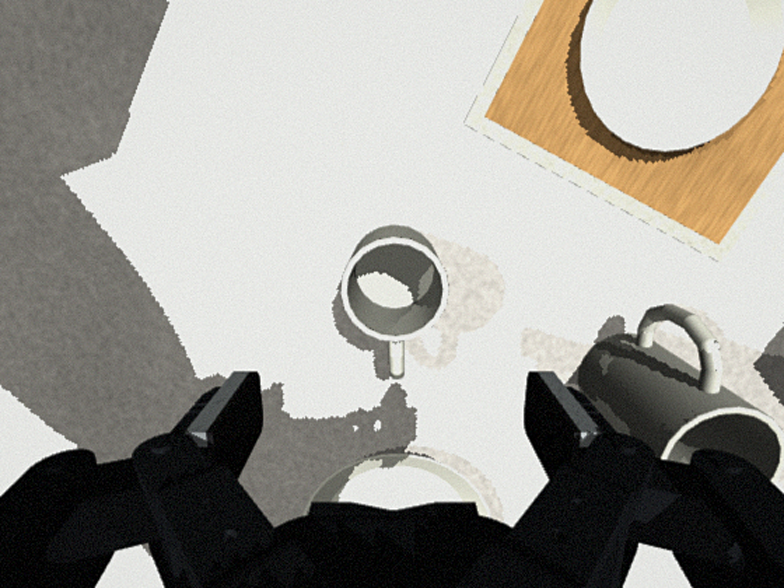

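Run:
```python
from h import *
np.set_printoptions(precision=1,suppress=True)
f=pickle.load(open("f1.pkl","rb"))
q=lambda x,y,z:px2w(f,x/1.4,y/1.4,z)
print("rim",q(394,288,62), "L/R",q(341,288,62)-q(448,288,62), np.linalg.norm(q(341,288,62)-q(448,288,62)))
print("back bottom edge", q(393,225,0),"handle",q(397,375,40))
print("mat corner",q(483,117,0),q(720,246,0))
print("saucer rim pts",q(581,50,14),q(660,151,14))
```

```text
rim [ 425.9 -249.3   62. ] L/R [-53.  -32.4   0. ] 62.13905966067138
back bottom edge [ 410.2 -224.7    0. ] handle [ 462.1 -304.4   40. ]
mat corner [ 423.8 -134.3    0. ] [ 614.8 -116.8    0. ]
saucer rim pts [451.2 -75.4  14. ] [529.9 -94.8  14. ]
```

Run:
```python
from h import *
from bench import manip, jaws, vision, status
np.set_printoptions(precision=1,suppress=True)
O=[np.pi,0,0.55]
manip.servo_line([426.3,-250.7,80],O,v=150)
print(manip.servo_line([426.3,-250.7,20],O,v=60,contact_N=6),status.get_position(),status.get_force())
jaws.move_gripper(40)
print(status.get_grip_width(),status.get_force())
print(manip.servo_line([426.3,-250.7,110],O,v=80),status.get_grip_width(),status.get_force())
manip.servo_line([500,-165,130],O,v=150)
f=vision.grab_frame("wrist"); pickle.dump(f,open("f2.pkl","wb"))
crop(f,0,0,560,420,1.4,"pics/w2.png",1.3)
g=vision.grab_frame("side"); crop(g,265,110,385,280,3.5,"pics/s3.png",1.4)
print(status.get_time_s(),status.get_position())
```

```text
False [ 426.6 -250.9   20.4] [0.4 0.4 0.6]
61.73449409615964 [0.  1.3 4.2]
False 61.72199711466583 [ 0.5 -0.7 -2.2]
6.1083 [ 499.3 -165.5  129.6]
```

View pics/w2.png

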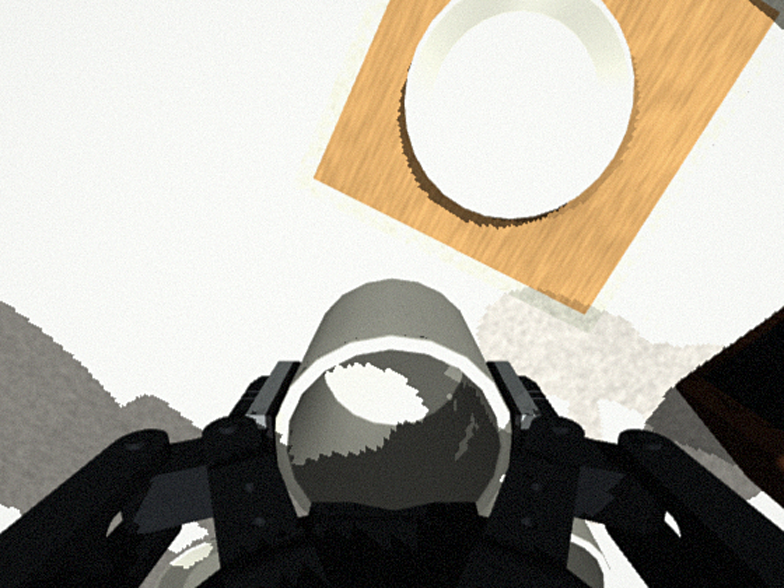

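View pics/s3.png

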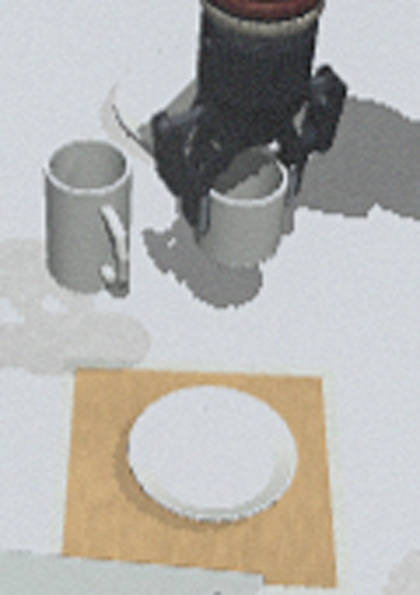

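Run:
```python
from h import *
from scipy.optimize import least_squares
np.set_printoptions(precision=1,suppress=True)
f=pickle.load(open("f2.pkl","rb"))
P=np.array([px2w(f,x/1.4,y/1.4,14)[:2] for x,y in((404,88),(634,85),(520,219),(432,180),(610,165),(432,20),(625,35))])
r=least_squares(lambda p:np.hypot(*(P-p[:2]).T)-p[2],[500,-44,62]); print(r.x,r.fun)
d=np.linspace(0,2*np.pi,60)
f0=pickle.load(open("f0.pkl","rb"))["top"]
# held cup rim: bottom height / centre from wrist
for z in (62,):pass
zr=129.6-20+62
print("held rim",px2w(f,394/1.4,448/1.4,zr), px2w(f,276/1.4,440/1.4,zr),px2w(f,510/1.4,440/1.4,zr))
print("rim far edge",px2w(f,392/1.4,337/1.4,zr),"base far edge",px2w(f,392/1.4,280/1.4,zr-62))
```

```text
[501.4 -40.4  61.3] [ 0.5 -0.5  0.3 -0.9  0.5  0.1 -0.1]
held rim [ 498.6 -163.7  171.6] [ 471.7 -177.5  171.6] [ 522.6 -146.2  171.6]
rim far edge [ 482.3 -138.1  171.6] base far edge [ 482.7 -139.   109.6]
```

Run:
```python
from h import *
from bench import manip, jaws, vision, status
np.set_printoptions(precision=1,suppress=True)
O=[np.pi,0,0.55]; x,y=501.5,-41.0
manip.servo_line([x,y,90],O,v=120)
f=vision.grab_frame("side"); cv2.imwrite("pics/s4f.png",f["image"])
manip.servo_line([x,y,32],O,v=60)
manip.pause(0.2)
print(manip.servo_line([x,y,23.5],O,v=15,contact_N=3),status.get_position(),status.get_force())
f=vision.grab_frame("side"); crop(f,265,110,385,280,3.5,"pics/s4.png",1.4)
f=vision.grab_frame("wrist"); crop(f,0,0,560,420,1.4,"pics/w3.png",1.3)
print(status.get_time_s())
```

```text
True [501.5 -41.   25.8] [-1.  -0.1  3.4]
9.2667
```

View pics/s4.png

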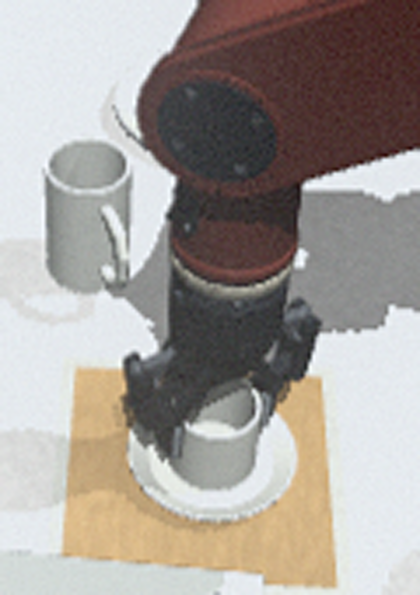

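View pics/w3.png

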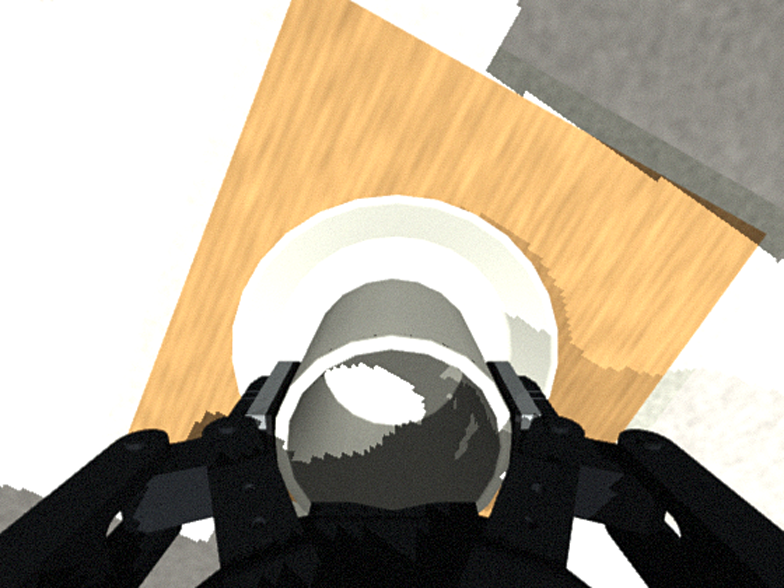

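Run:
```python
from h import *
from bench import manip, jaws, vision, status
np.set_printoptions(precision=1,suppress=True)
O=[np.pi,0,0.55]; x,y=501.5,-41.0
manip.servo_line([x,y,25.2],O,v=10,contact_N=4)
jaws.move_gripper(82)
print(status.get_force())
manip.servo_line([x,y,120],O,v=100)
manip.servo_line([500,-20,260],O,v=250)
manip.pause(0.1)
d={n:vision.grab_frame(n) for n in("side","wrist")}
manip.move_pose([480,110,290],[np.pi,0,0])
d["w5"]=vision.grab_frame("wrist");d["top"]=vision.grab_frame("top")
pickle.dump(d,open("f4.pkl","wb"))
crop(d["side"],265,110,385,280,3.5,"pics/s5.png",1.4)
crop(d["wrist"],0,0,560,420,1.4,"pics/w4.png",1.3)
crop(d["w5"],0,0,560,420,1.4,"pics/w5.png",1.3)
print(status.get_time_s(),status.get_position())
```

```text
[-0.3 -0.1 -0.1]
12.775 [480.  109.1 289.3]
```

View pics/w4.png

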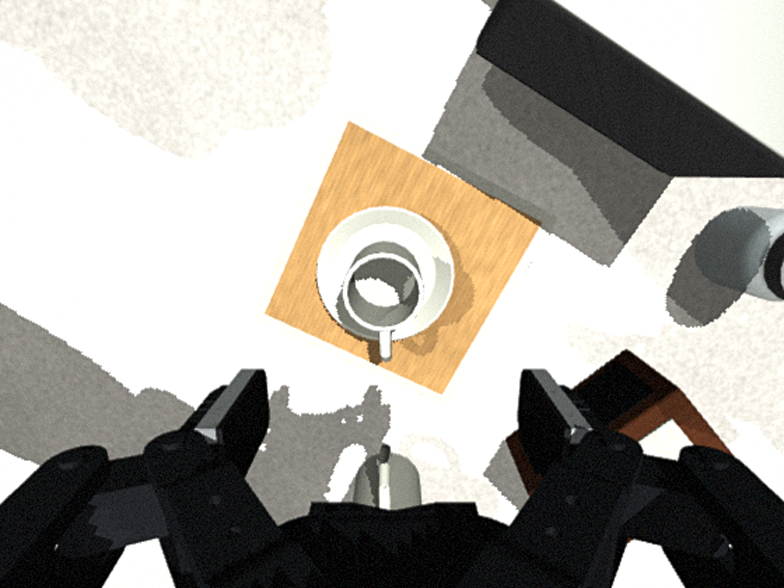

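View pics/w5.png

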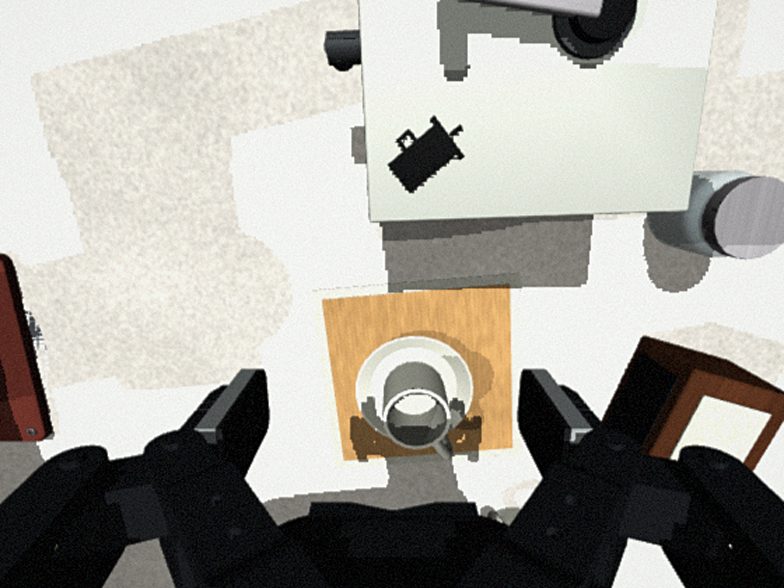

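View pics/s5.png

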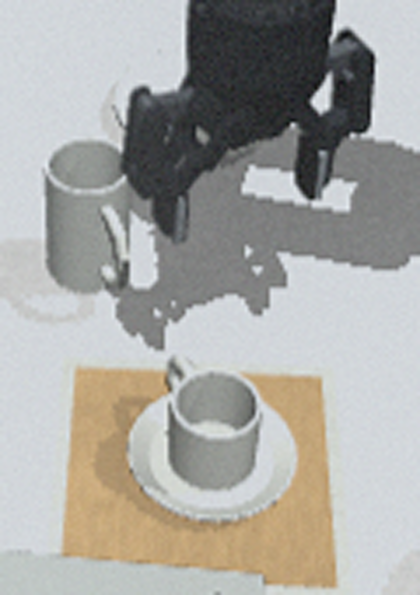

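```bash
python3 - <<'E'
from h import *
np.set_printoptions(precision=1,suppress=True)
d=pickle.load(open("f4.pkl","rb")); w=d["wrist"]; v=d["w5"]
q=lambda f,x,y,z:px2w(f,x/1.4,y/1.4,z)[:2]
print("w4 cup",q(w,384,291,67),"saucer",q(w,386,273,14)); 
print("w5 cup",q(v,417,417,67),"saucer",q(v,414,392,14))
S=d["side"]; print("side cup",px2w(S,214/3.5+265,406/3.5+110,67),px2w(S,213/3.5+265,453/3.5+110,14))
print("w5 disp -x-y",q(v,371,221,150),"+x-y",q(v,689,210,150),"tick",q(v,458,130,150), q(v,454,138,150))
E
python3 - <<'E'
import sys; sys.path.insert(0,'.')
from h import *
f=pickle.load(open("f4.pkl","rb"))["top"]; crop(f,225,180,475,310,3.2,"pics/t5.png",1.5)
E
```

```text
w4 cup [501.5 -39.3] saucer [500.7 -36.9]
w5 cup [502.1 -38. ] saucer [501.8 -40.5]
side cup [502.5 -35.7  67. ] [499.9 -35.4  14. ]
w5 disp -x-y [465.8 149.8] +x-y [663.5 157. ] tick [518.  203.3] [515.8 198.8]
```

View pics/t5.png

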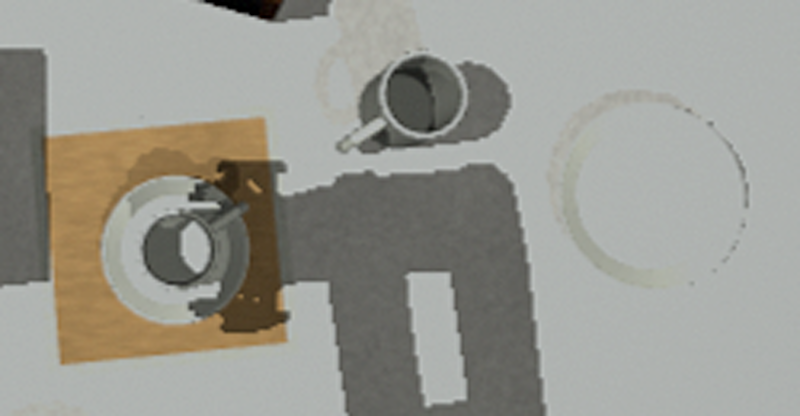

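Run:
```python
from h import *
from bench import manip, jaws, vision, status
np.set_printoptions(precision=1,suppress=True)
manip.move_pose([530,195,340],[np.pi,0,0])
jaws.move_gripper(0)
f=vision.grab_frame("wrist"); pickle.dump(f,open("f6.pkl","wb"))
crop(f,0,0,560,420,1.4,"pics/w6.png",1.0)
print(status.get_time_s(),status.get_position(),status.get_grip_width())
```

```text
14.0833 [530. 195. 340.] 0.0930088148375702
```

View pics/w6.png

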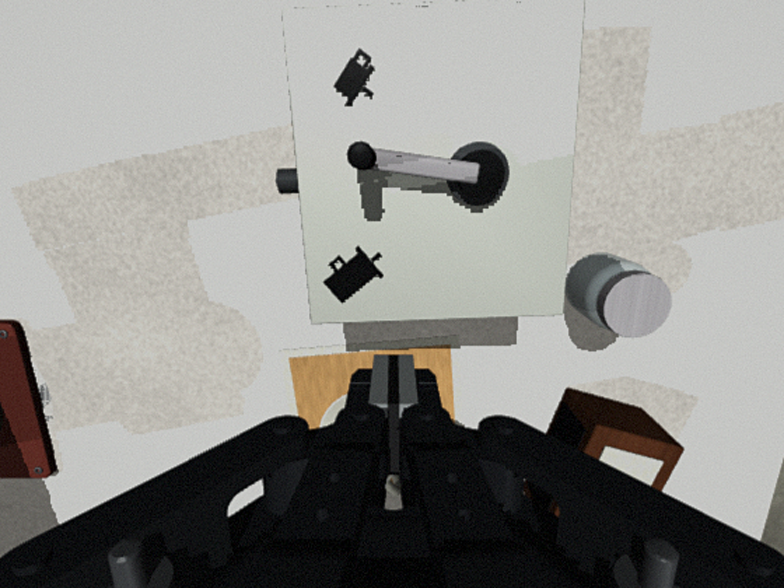

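Run:
```python
from h import *
f=pickle.load(open("f6.pkl","rb"))
crop(f,195,0,425,235,2.55*1,"pics/w6a.png",1.2)
crop(f,225,25,285,125,6,"pics/w6b.png",1.2)
crop(f,300,90,380,160,8,"pics/w6c.png",1.2)
```

```text
(no output)
```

View pics/w6b.png

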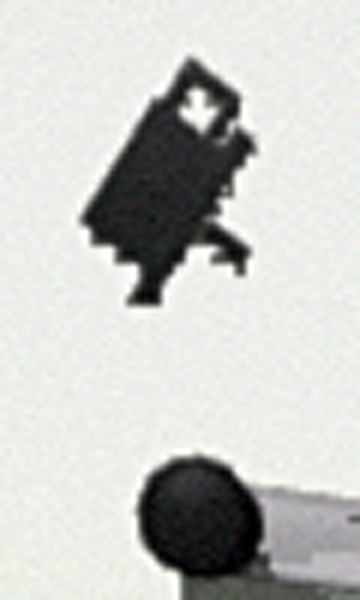

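View pics/w6c.png

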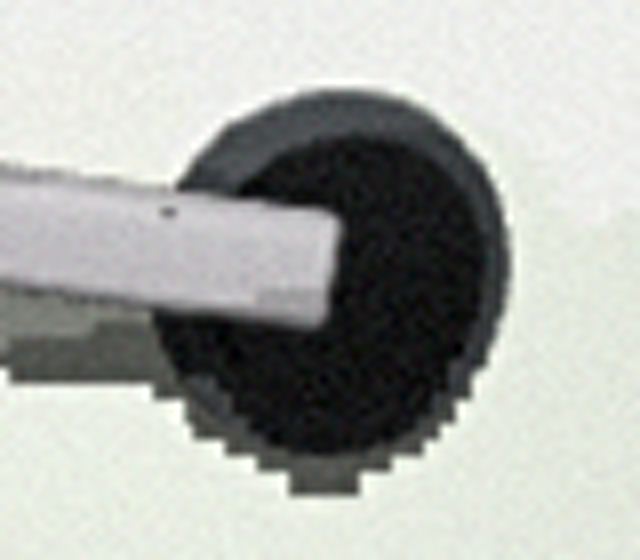

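Run:
```python
from h import *
np.set_printoptions(precision=2,suppress=True)
f=pickle.load(open("f6.pkl","rb"))
b=lambda x,y,z:px2w(f,225+x/6,25+y/6,z)[:2]; c=lambda x,y,z:px2w(f,300+x/8,90+y/8,z)[:2]
post=b(202,512,216); arm_end=c(333,268,170); tk=b(240,255,150); foot=b(145,300,150)
print("post",post,"armend",arm_end,"dist",np.linalg.norm(post-arm_end))
for z in(160,162,165): print("hub",z,c(335,292,z))
print("hub base",c(345,270,150))
for n,p in(("tickA",tk),("B",foot)): print(n,p,np.linalg.norm(p-arm_end))
q=lambda x,y:px2w(f,x/1.4,y/1.4,150)[:2]
C=[q(311,324),q(563,315),q(584,0),q(283,12)]; print("corners",*C)
tt=q(380,255); print("tall tick",tt,np.linalg.norm(tt-arm_end))
ang=lambda v:np.arctan2(v[1],-v[0])  # from -x toward +y
for n,p in(("post",post),("A",tk),("B",foot),("tall",tt)): print(n,ang(p-arm_end))
```

```text
post [512.35 274.31] armend [587.45 264.18] dist 75.78620482411547
hub 160 [589.71 261.35]
hub 162 [589.33 261.37]
hub 165 [588.77 261.4 ]
hub base [592.69 263.91]
tickA [514.83 315.83] 89.11659332404462
B [499.45 309.17] 98.83620458972645
corners [465.29 149.42] [663.39 156.94] [654.18 372.39] [457.85 365.45]
tall tick [520.16 204.51] 89.942796499568
post 0.13404113272331075
A 0.618178464354641
B 0.47254861037743007
tall -0.72543512949918
```

Run:
```python
from h import *
from bench import manip, jaws, vision, status
np.set_printoptions(precision=2,suppress=True)
A=.614; n=np.array([np.sin(A),np.cos(A)]); O=[np.pi,0,-A]; piv=np.array([591.3,262.8])
post=lambda a:piv+80*np.array([-np.cos(a),np.sin(a)])
p=post(.145)-32*n
manip.move_pose([*p,290],O)
print(manip.servo_line([*p,187],O,v=120,contact_N=5))
for a in (.145,.3,.45,.54):
    c=manip.servo_line([*(post(a)-19.5*n),187],O,v=40,contact_N=15); print(a,c,status.get_force(),status.get_position())
    if c: break
q=post(a)-19.5*n
manip.servo_line([*(q-15*n),187],O,v=80)
manip.servo_line([*(q-15*n),290],O,v=150)
manip.move_pose([530,195,340],[np.pi,0,0])
f=vision.grab_frame("wrist"); pickle.dump(f,open("f7.pkl","wb"))
crop(f,195,0,425,235,2.55,"pics/w7.png",1.2)
print(status.get_time_s())
```

```text
False
0.145 False [-0.26  0.25  0.01] [501.1  258.73 187.05]
0.3 False [-0.11 -0.11  0.43] [503.96 270.89 186.95]
0.45 False [0.7  0.95 0.14] [508.61 282.03 187.1 ]
0.54 False [-0.28 -0.47 -0.14] [511.87 288.27 187.05]
19.5
```

View pics/w7.png

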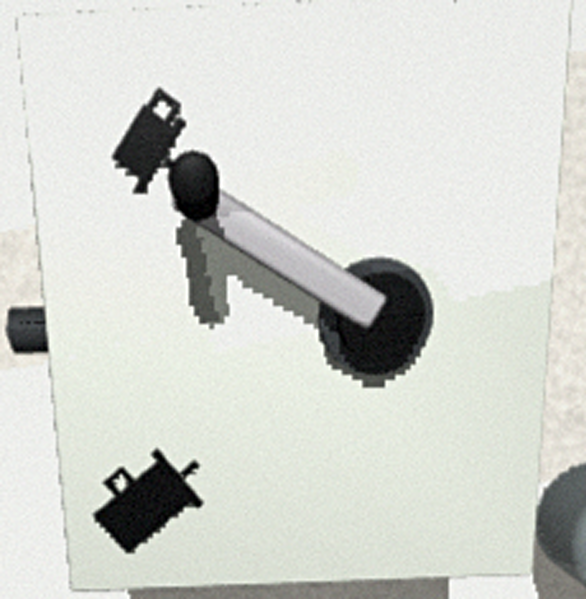

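```bash
cat > m.py <<'E'
from h import *
np.set_printoptions(precision=2,suppress=True)
ang=lambda v:np.arctan2(v[1],-v[0])
def rep(fn,top,endm,armm,piv=np.array([591.3,262.8])):
    f=pickle.load(open(fn,"rb")); q=lambda p,z:px2w(f,195+p[0]/2.55,p[1]/2.55,z)[:2]
    P=q(top,216);E=q(endm,170);M=q(armm,170)
    print("post",P,"r",np.linalg.norm(P-piv),"ang",ang(P-piv),"arm end",E,"arm ang",ang(M-E),"armmid-piv",ang(M-piv),"targets .614")
E
python3 - <<'E'
from m import *
rep("f7.pkl",(193,176),(377,311),(228,220))
f=pickle.load(open("f7.pkl","rb")); crop(f,230,45,370,150,5.6,"pics/w7b.png",1.2)
E
```

```text
post [521.68 304.4 ] r 81.10170673664301 ang 0.5386536826038582 arm end [587.53 265.5 ] arm ang 0.5187229935670041 armmid-piv 0.5257331620268115 targets .614
```

View pics/w7b.png

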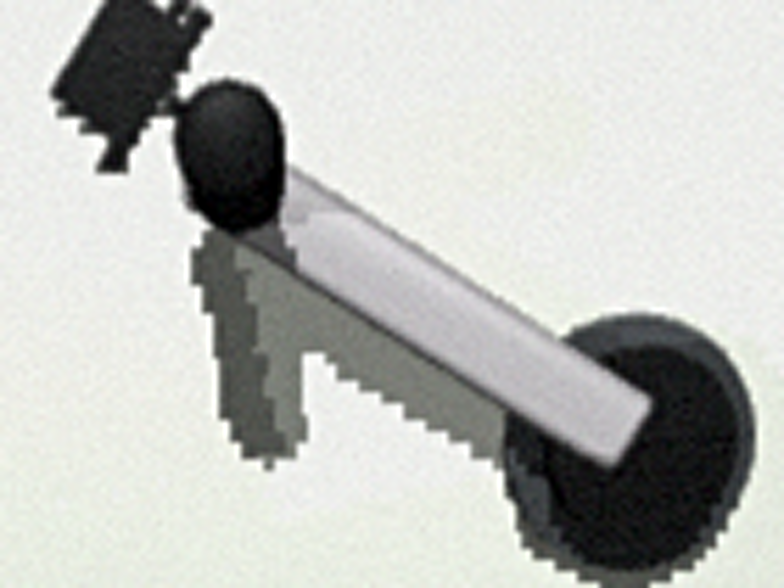

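Run:
```python
from m import *
from bench import manip, jaws, vision, status
A=.614; n=np.array([np.sin(A),np.cos(A)]); O=[np.pi,0,-A]; piv=np.array([591.3,262.8])
post=lambda a:piv+80*np.array([-np.cos(a),np.sin(a)])
p=post(.54)-33*n
manip.move_pose([*p,290],O)
print(manip.servo_line([*p,187],O,v=120,contact_N=5))
manip.servo_line([*(post(.54)-22*n),187],O,v=50,contact_N=15)
print(manip.servo_line([*(post(.614)-19.4*n),187],O,v=20,contact_N=15),status.get_position()-np.r_[post(.614)-19.4*n,187])
q=post(.614)-19.4*n
manip.servo_line([*(q-15*n),187],O,v=80)
manip.servo_line([*(q-15*n),290],O,v=150)
manip.move_pose([530,195,340],[np.pi,0,0])
f=vision.grab_frame("wrist"); pickle.dump(f,open("f8.pkl","wb"))
crop(f,230,45,370,150,5.6,"pics/w8.png",1.2)
print(status.get_time_s())
```

```text
False
False [ 0.16  0.11 -0.07]
24.1917
```

View pics/w8.png

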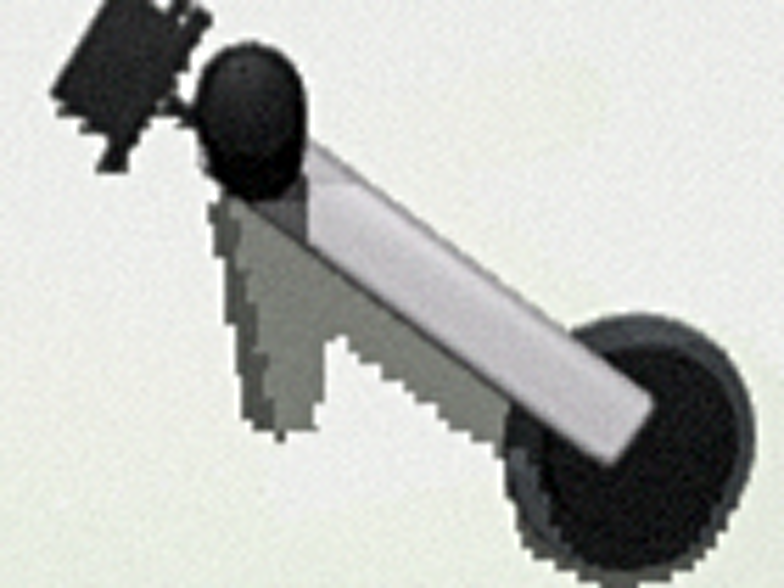

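```bash
python3 - <<'E'
from m import *
f=pickle.load(open("f8.pkl","rb")); q=lambda x,y,z:px2w(f,230+x/5.6,45+y/5.6,z)[:2]
print("edges",ang(q(330,152,170)-q(640,393,170)),ang(q(310,242,170)-q(605,461,170)))
P=q(251,96,216); piv=np.array([591.3,262.8]); print(P,np.linalg.norm(P-piv),ang(P-piv))
m1=(q(330,152,170)+q(310,242,170))/2; m2=(q(640,393,170)+q(605,461,170))/2
u=np.array([m1-m2])[0]; u/=np.linalg.norm(u); print("axis pt",m2,m1,"piv dist to axis",np.cross(u,piv-m2))
t=q(172,100,150)   # tick (partly hidden) 
f6=pickle.load(open("f6.pkl","rb")); tk=px2w(f6,225+222/6,25+240/6,150)[:2],px2w(f6,225+240/6,25+255/6,150)[:2]
for x in (*tk,t): print("tick",x,np.linalg.norm(x-piv),ang(x-piv),"off lever axis mm",np.cross(u,x-m2))
g=vision=None
E
python3 - <<'E'
import sys; sys.path.insert(0,'.')
from h import *
f=pickle.load(open("f6.pkl","rb")); crop(f,225,25,285,85,9,"pics/w6d.png",1.2)
E
```

```text
edges 0.6212360605820022 0.6066746086428474
[524.89 309.22] 81.02374033530417 0.6101204719896935
axis pt [585.93 266.13] [535.12 301.95] piv dist to axis -0.3759310580661075
tick [511.98 318.03] 96.65121128168599 0.6082745320680645 off lever axis mm 0.19139428250366564
tick [514.83 315.83] 93.05932837383874 0.6063518292139946 off lever axis mm 0.34923180553963107
tick [510.24 319.76] 99.0689679899027 0.6125390736233323 off lever axis mm -0.21689437736700512<stdin>:6: DeprecationWarning: Arrays of 2-dimensional vectors are deprecated. Use arrays of 3-dimensional vectors instead. (deprecated in NumPy 2.0)
<stdin>:9: DeprecationWarning: Arrays of 2-dimensional vectors are deprecated. Use arrays of 3-dimensional vectors instead. (deprecated in NumPy 2.0)
```

View pics/w6d.png

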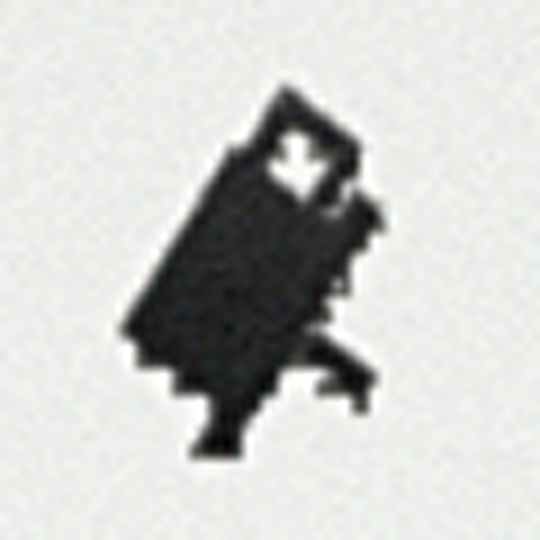

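Run:
```python
from h import *
from bench import manip, jaws, vision, status, hand_in
f=vision.grab_frame("side"); cv2.imwrite("pics/s9.png",f["image"])
print(status.get_time_s(),status.get_qd())
```

```text
24.2417 [ 0.00540661 -0.00048967 -0.00527775 -0.00096331  0.00191461 -0.0066906 ]
```

View pics/s9.png

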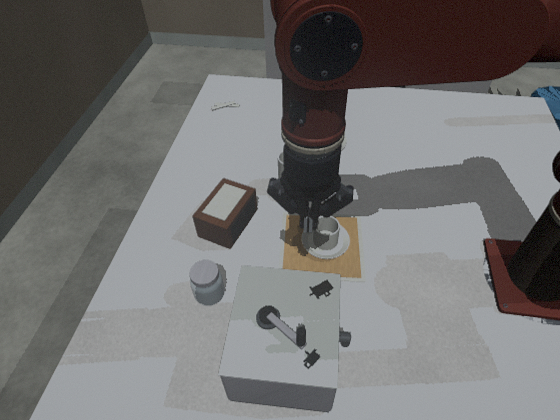

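The side view shows the cup upright on the saucer near (328,235). The lever points at the short-cup sign near (311,357), and the napkin box and sugar jar are where they started. The gripper is clear of everything.

```bash
python3 -c "
from bench import hand_in
hand_in()"
```

```text
the job is handed in; nothing more can be done
```

The job is done and handed in at about 24 s of the 54 s allowed. The small saucer was on the mat (about 126 mm across, against 157 mm for the other), so I used the short cup.

- **Cup:** I gripped the short cup around its body, with the handle clear of the jaws, and lowered it until it touched the saucer at the expected height. It stands upright and centred within about 2–3 mm.
- **Lever:** I pushed the lever in two slow steps to the short-cup sign. The measured lever line passes within about 0.4 mm of the tick. That puts it at about 0.45 rad, well away from both end stops. The force readings I printed during pushing stayed under about 1 N.
- **Other objects:** In the last picture the napkin box and sugar jar looked unmoved. The arm hid most of the tall cup and the large saucer, but an earlier top picture, taken after I placed the cup, showed both in their original places.

**Disagreement:** the side camera read y positions differently from the top camera by roughly 3 to 13 mm. I relied mainly on the wrist camera, which agreed with the robot's own position to within 1 mm when I checked it on the held cup.

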